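# Rack the modules and gauge the sample

### The arm

A 7-joint arm with a two-finger parallel gripper is mounted at the origin on the work surface. World frame = base frame: x ahead of the robot, y to its left, z up, the work surface at z = 0. Lengths are in m, angles in rad, forces in N, time in s.
With the tool pointing down it reaches from about 0.425 to 0.8 m from the base axis. Payload 8.3 kg.
Tool frame: the origin (TCP) lies at the centre of the arm's flange, where the gripper is bolted on; the fingertips stand 173 mm ahead of it and the grasp point (between the pads) lies 155 mm ahead of it (tcp_to_grasp is the distance from the TCP to the grasp point, in m); z points along the fingers, y is the line along which they close (so a half turn about z gives the same grasp; the last joint's range is limited). The gripper opens to 85 mm and grips with 20 to 120 N. Pads are 22 mm wide; open, the fingers measure 114 mm over their backs; the gripper's body (76 mm by 85 mm) begins 54 mm behind the grasp point. The pads swing forward as they close: fully open they stand 13 mm farther back than shut.
Start: joints at [1.042, 0.383, 0.016, 1.37, -0.006, 1.388, -0.046], TCP at [0.281, -0.558, 0.405] pointing down, gripper open.
Joint ranges: [-2.95, 2.95], [-0.25, 2.06], [-1.52, 1.56], [0.18, 2.33], [-1.44, 4.58], [0.02, 2.06], [-3.01, 3.01]. Speed limits (rad/s): [2.39, 2.39, 3.01, 3.01, 3.14, 3.14, 3.14].

### API

Orientations are given as a 3x3 rotation matrix whose columns are the frame's x, y, z axes.
In Python, from plant import * gives the robot as it stands. The module is installed in compiled form; this text tells all that it offers. Calls block until the motion is done:
- movep(position, orientation): joint-space move of the TCP to a pose.
- movel(position, orientation=None, v=0.15): straight line of the TCP; orientation=None keeps the orientation; v is the mean speed in m/s.
- movej(angles): joint-space move.
- grip(opening): finger opening in m; the grip force is fixed at half the most; returns when the fingers have stopped.
- hold(seconds).
- inverse_kinematics(position, orientation): joint angles nearest the present ones, or None.
- capture(name): name is "scene" or "top"; returns (picture, depth): 400x640x3 uint8, red, green, blue; 400x640 float32, m along the optical axis (not along the pixel's ray), 0 where there is no reading.
- camera_params(name): a dict with "mtx" (3x3 intrinsics, pixels), "k1" (the pictures are not rectified: a ray, as slopes to the right and down, at radius r is drawn at 1 + k1 r^2 times it, then the intrinsics apply), "world_from_camera" (4x4, takes a point from camera to world coordinates). Camera axes: x right, y down, z forward; pixel columns grow to the right and rows downward; lengths in m; the calibration is good to about 2 mm. A picture is of the moment at which its call begins. camera_params takes no time and is no camera call.
A pose or a line that the arm cannot do raises PlanningError and nothing moves.
- sign_off(): hands the job in; it is judged then, once.
Readings, each from a call of its own:
- get_clock(): time.
- get_qpos(): joint angles.
- get_qvel(): joint speeds.
- get_effort(): joint torques, N m.
- get_tool_pos(): TCP position.
- get_ee_rot(): TCP orientation.
- get_contact_force(): force on the tool from outside, world axes, zero at the start.
- get_moment(): the same for the moment, N m.
- get_opening(): finger opening in m.
- get_grip_force(): force on a finger pad.
Only numpy, scipy, OpenCV 4.12 (cv2) and the standard library are available. Lean on these libraries where they do the work, as an engineer would, in place of code of your own. Each camera call takes 0.05 s, during which the arm holds its last target. There are 200 camera calls.

### The job

Stand every green module on the bench on edge in the slotted rack, each fully home and roughly centred in a slot of its own, bare end down, leaning back with the heat-sink face on the upper side towards the robot. Then check the blue sample: lay it flat on the granite anvil of the height gauge with its bare end under the brass foot and let go of it, push the red knob down until the foot rests firmly on the plate, keep it there for about a second and let the slide spring back up. Last of all stand the blue module in a free slot of the rack in the same way; do not knock over the yellow flux bottle or the purple-capped jar.

Things in the scene. Friction and masses are not known exactly. Their poses are not given: they have to be found in the camera images.
- sample: Blue module (the sample): plate 100 (x) x 50 (y) x 12 thick, 140 g; black heat sink 28 x 36 x 12 high on its upper face, centred at x = -31 mm; the +x end is bare with a thin gold strip. Origin: centre of the plate's underside; x towards the bare end, z out of the heat-sink face. Starts flat, heat-sink end roughly towards the robot.
- green_a: Green module (may be absent): plate 100 (x) x 50 (y) x 12 thick, 140 g; black heat sink 28 x 36 x 12 high on its upper face, centred at x = -31 mm; the +x end is bare with a thin gold strip. Origin: centre of the plate's underside; x towards the bare end, z out of the heat-sink face. Starts flat, heat-sink end roughly towards the robot.
- green_b: Green module (may be absent): plate 100 (x) x 50 (y) x 12 thick, 140 g; black heat sink 28 x 36 x 12 high on its upper face, centred at x = -31 mm; the +x end is bare with a thin gold strip. Origin: centre of the plate's underside; x towards the bare end, z out of the heat-sink face. Starts flat, heat-sink end roughly towards the robot.
- green_c: Green module (may be absent): plate 100 (x) x 50 (y) x 12 thick, 140 g; black heat sink 28 x 36 x 12 high on its upper face, centred at x = -31 mm; the +x end is bare with a thin gold strip. Origin: centre of the plate's underside; x towards the bare end, z out of the heat-sink face. Starts flat, heat-sink end roughly towards the robot.
- sample_foot (a point): Middle of the bare end face of sample, 50 mm along its x from the origin and 6 mm above its underside
- green_a_foot (a point): Middle of the bare end face of green_a, 50 mm along its x from the origin and 6 mm above its underside
- green_b_foot (a point): Middle of the bare end face of green_b, 50 mm along its x from the origin and 6 mm above its underside
- green_c_foot (a point): Middle of the bare end face of green_c, 50 mm along its x from the origin and 6 mm above its underside
- rack: Fixed ivory rack on a black base 196 x 34. Origin under its middle, x away from the robot. 4 slots along x, pitch 44, each running along y, 60 long between end cheeks 22 high. A module's top leans 25 deg towards +x. Slot gap 17.5, between a back fin (+x side, 34 wide, 52 high along the slant; slot 0: 40 wide, 90 high) and a front lip (18 high); slot floor 24 above the table, fin tops about 70.
- slot0 (a point): Slot 0 of the rack (0 is farthest from the robot, 3 nearest): the point on the slot floor, mid width, where the middle of the bare end face of a fully seated module resting against the back fin comes to be. Axes as the rack's.
- slot1 (a point): Slot 1 of the rack (0 is farthest from the robot, 3 nearest): the point on the slot floor, mid width, where the middle of the bare end face of a fully seated module resting against the back fin comes to be. Axes as the rack's.
- slot2 (a point): Slot 2 of the rack (0 is farthest from the robot, 3 nearest): the point on the slot floor, mid width, where the middle of the bare end face of a fully seated module resting against the back fin comes to be. Axes as the rack's.
- slot3 (a point): Slot 3 of the rack (0 is farthest from the robot, 3 nearest): the point on the slot floor, mid width, where the middle of the bare end face of a fully seated module resting against the back fin comes to be. Axes as the rack's.
- gauge: Fixed height gauge: dark granite anvil 215 (x -90 to +125) x 130 (y), its flat top 28 mm above the table, a light 100 x 50 outline marking the module's place; a grey column (30 x 44, with dial 179 tall) at x = +105 carries an arm (34 wide, 93 to 113 high, reaching back to x = +28). Origin on the table under the outline's middle; x away from the robot towards the column.
- anvil (a point): Middle of the marked outline on the anvil's top face, 28 mm above the table; axes as the gauge's
- gauge_slide (a joint): Sprung vertical slide of the gauge, metres pushed down: 0 = up (rest), 0.040 would be the foot on the bare anvil (stop at 0.039), about 0.028 = foot on a 12 mm plate. It springs back up when let go; 3 to 6 N push it down.
- gauge_pad: Brass foot of the gauge slide, disc 16 dia x 6, 42 mm from the outline's middle along gauge x; origin in the centre of its underside, 68 mm above the table when up (40 mm over the anvil)
- gauge_knob (a point): Centre of the top of the round red knob (32 dia, 14 high) on the gauge slide, 161 mm above the table when up; push it down to lower the foot
- flux: Small yellow bottle, 28 dia x 60 tall; origin at its underside
- cleaner: Black jar with a purple cap, 48 dia x 85 tall; origin at its underside
Not all that is in view belongs to the job. Leave any grey or white look-alike of the green_c alone.

How it is judged:
By the outcome, as a careful person would: the job done as asked, in the order asked, and still so for the second after the job is handed in, with the robot touching nothing.
Of green_a, green_b, green_c only 2 to 3 are there at a start; the rules pass over those that are not, and their reading is None.
At some moment in a run one of sample may be knocked a few centimetres aside while the robot is not near it.
It also fails if it takes over 210 s, if anything falls off the work surface, if the arm or the gripper's body presses on something with over 40 N, if the wrist force passes 120 N, or if a joint passes its speed limit or range.

## Working session

There is one attempt and no reset: what is moved stays moved. The work goes in short steps, each a Python script; the robot and the scene stay as the last script left them, time stands still between calls to the robot, and variables do not carry over. Pictures are saved under pics/ and viewed, at most 14 in all, crops included, and the job is handed in when it is done.

```bash
mkdir -p pics; ls; python3 - <<'E'
from plant import *
import cv2,numpy as np
for n in("scene","top"):
    p,d=capture(n); cv2.imwrite(f"pics/{n}0.png",p[:,:,::-1]); np.savez(f"{n}0.npz",p=p,d=d)
    c=camera_params(n); print(n,np.round(c["mtx"],1).tolist(),c["k1"],np.round(c["world_from_camera"],3).tolist())
print(get_clock(),get_tool_pos(),get_ee_rot())
E
```

```text
pics
scene [[458.9, 0.0, 318.6], [0.0, 458.9, 208.3], [0.0, 0.0, 1.0]] -0.02778719463299602 [[-0.198, 0.821, -0.535, 1.262], [0.98, 0.16, -0.117, 0.112], [-0.011, -0.548, -0.836, 1.078], [0.0, 0.0, 0.0, 1.0]]
top [[401.4, 0.0, 320.5], [0.0, 401.4, 204.1], [0.0, 0.0, 1.0]] -0.10014872211473319 [[0.013, -0.982, 0.19, 0.401], [-1.0, -0.016, -0.013, -0.011], [0.016, -0.19, -0.982, 1.355], [0.0, 0.0, 0.0, 1.0]]
0.1 [ 0.28067778 -0.55826907  0.40379879] [[ 8.93438954e-01  4.49183917e-01 -8.02596032e-04]
 [ 4.49184633e-01 -8.93437641e-01  1.53223521e-03]
 [-2.88140920e-05 -1.72947243e-03 -9.99998504e-01]]
```

View pics/scene0.png

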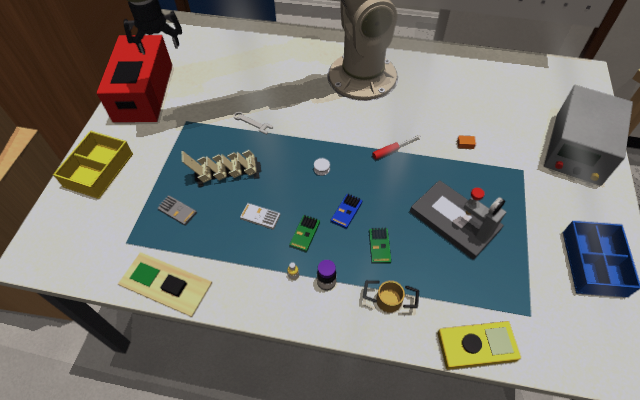

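View pics/top0.png

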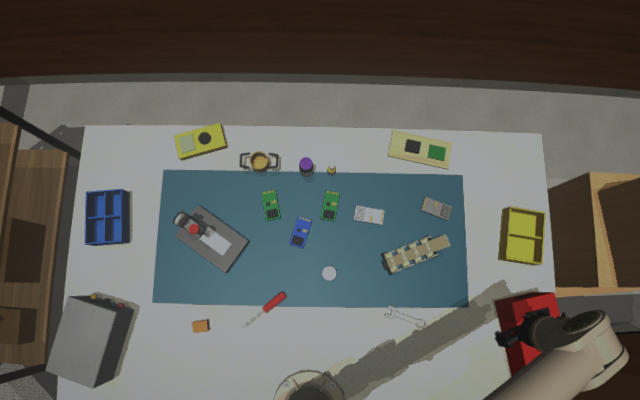

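Two green modules, centred at about (270,205) and (330,206) in the top view. The blue one is at (301,232), the white and grey look-alikes at (370,215) and (436,208). The gauge is at (212,237), with its red knob at (194,229). The rack is at (415,253), with the tall slot-0 fin on the right. The jar is at (306,166) and the flux bottle at (331,170).

```bash
cat > h.py <<'E'
from plant import *
import cv2,numpy as np
C={n:camera_params(n) for n in("scene","top")}
def rays(n,uv):
    c=C[n];uv=np.asarray(uv,float).reshape(-1,1,2)
    s=cv2.undistortPoints(uv,c["mtx"],np.array([c["k1"],0,0,0.])).reshape(-1,2)
    T=c["world_from_camera"];d=np.c_[s,np.ones(len(s))]@T[:3,:3].T
    return T[:3,3],d
def onplane(n,uv,z):
    o,d=rays(n,uv); return o+d*((z-o[2])/d[:,2])[:,None]
def cloud(n,d):
    v,u=np.mgrid[:400,:640]; o,r=rays(n,np.c_[u.ravel(),v.ravel()])
    return (o+r*d.reshape(-1,1)).reshape(400,640,3)
def project(n,P):
    c=C[n];T=np.linalg.inv(c["world_from_camera"]);P=np.atleast_2d(P)@T[:3,:3].T+T[:3,3]
    s=P[:,:2]/P[:,2:];s=s*(1+c["k1"]*(s**2).sum(1))[:,None]
    return s@c["mtx"][:2,:2].T+c["mtx"][:2,2]
HUE={"green":(45,85),"blue":(105,130)}
def modules(n,p,col,z=.012):
    """masks -> list of (centre xy, yaw of +x) using min-area rect; direction from dark sink pixels"""
    h=cv2.cvtColor(p,cv2.COLOR_RGB2HSV);lo,hi=HUE[col]
    m=cv2.inRange(h,(lo,120,50),(hi,255,255))
    m=cv2.morphologyEx(m,cv2.MORPH_CLOSE,np.ones((3,3)))
    out=[]
    for c in cv2.findContours(m,cv2.RETR_EXTERNAL,cv2.CHAIN_APPROX_NONE)[0]:
        a=cv2.contourArea(c)
        if a<60: continue
        out.append((a,c[:,0,:].mean(0),onplane(n,c[:,0,:],z)[:,:2]))
    return out
E
python3 - <<'E'
from h import *
for n in("top","scene"):
    f=np.load(n+"0.npz");p,d=f["p"],f["d"]
    for col in HUE:
        for a,uv,w in modules(n,p,col):
            r=cv2.minAreaRect((w*1000).astype(np.float32)); print(n,col,a,uv.round(),np.round(r[0]),np.round(r[1],1),round(r[2],1))
    if n=="top":
        X=cloud(n,d)
        for uv in((330,206),(306,166),(331,170),(194,229),(215,240),(415,253)):print(uv,X[uv[1],uv[0]].round(3))
        P=p;a=cv2.resize(p[215:290,365:465],None,fx=8,fy=8,interpolation=cv2.INTER_CUBIC)[:,:,::-1]
        cv2.imwrite("pics/c1.png",a)
        b=cv2.resize(p[190:280,165:255],None,fx=4.4,fy=4.4,interpolation=cv2.INTER_CUBIC)
        q=cv2.resize(p[180:260,255:345],None,fx=4.4,fy=4.4,interpolation=cv2.INTER_CUBIC)
        c=np.zeros((400,800,3),np.uint8);c[:396,:396]=b;c[:352,400:796]=q;cv2.imwrite("pics/c2.png",c[:,:,::-1])
E
```

```text
top green 337.5 [329. 206.] [653. -60.] [48.9 92.3] 80.2
top green 310.0 [271. 205.] [652. 141.] [94.1 49.1] 11.6
top green 145.5 [436. 152.] [ 854. -437.] [52.9 42.9] 79.7
top blue 380.0 [300. 232.] [564.  38.] [51.  99.1] 72.7
top blue 1331.5 [101. 213.] [605. 724.] [186.6 130.3] 5.8
(330, 206) [ 0.654 -0.061  0.012]
(306, 166) [0.773 0.021 0.083]
(331, 170) [ 0.773 -0.063  0.042]
(194, 229) [0.549 0.352 0.162]
(215, 240) [0.53  0.32  0.028]
(415, 253) [ 0.494 -0.335  0.068]
scene green 357.0 [144. 274.] [ 861. -436.] [58.4 48.2] 78.7
scene green 435.0 [379. 243.] [660. 144.] [99.1 50.3] 12.5
scene green 436.0 [305. 231.] [661. -59.] [ 52.  100.5] 80.6
scene blue 3463.0 [602. 262.] [587. 714.] [214.2 168.9] 5.9
scene blue 450.5 [347. 209.] [571.  39.] [ 53.1 105.5] 73.2
```

View pics/c1.png

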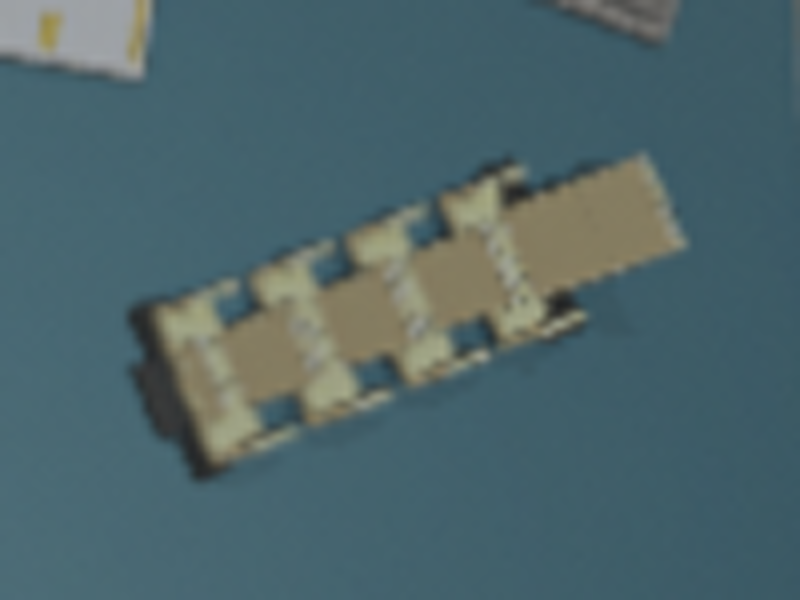

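View pics/c2.png

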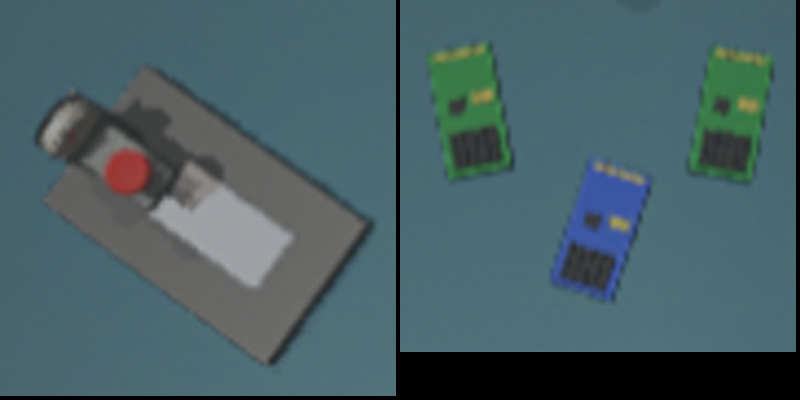

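c1 shows the rack with all four slots empty. Its x axis runs lower-left to upper-right, and the tall slot-0 fin is around crop pixel (600,220). c2 shows the gauge, column at upper left and outline to its lower right. All three modules have the gold end facing away from the robot.

Next I'll locate the rack and gauge precisely from the depth.

```bash
cat > m.py <<'E'
from h import *
f=np.load("top0.npz");p,d=f["p"],f["d"];X=cloud("top",d)
# depth noise on mat
print("mat z",X[225:235,330:350,2].mean().round(4),X[225:235,330:350,2].std().round(4))
hsv=cv2.cvtColor(p,cv2.COLOR_RGB2HSV)
roi=np.zeros((400,640),bool);roi[225:282,378:455]=1
iv=roi&(hsv[:,:,0]<40)&(hsv[:,:,2]>70)
br=iv&(hsv[:,:,2]<165)&(hsv[:,:,1]>70)
br=cv2.erode(br.astype(np.uint8),np.ones((3,3)))
n,l,s,c=cv2.connectedComponentsWithStats(br,connectivity=4)
cs=[]
for i in range(1,n):
    if s[i,4]<12: continue
    P=X[l==i];g=P.mean(0);
    N=np.linalg.svd(P-g)[2][2];N*=np.sign(N[2])
    print(s[i,4],c[i].round(1),g.round(4),"normal",N.round(3),"zr",P[:,2].min().round(3),P[:,2].max().round(3));cs.append(g)
P=X[iv];z=P[:,2]
print("iv z hist",np.histogram(z,bins=np.arange(0,.13,.01)))
r=cv2.minAreaRect((P[(z>.03)][:,:2]*1000).astype(np.float32));print(r)
# gauge
b=X[190:280,165:255].reshape(-1,3);k=(abs(b[:,2]-.028)<.004)
print("anvil",cv2.minAreaRect((b[k][:,:2]*1000).astype(np.float32)),b[k][:,2].mean())
for n_ in("top","scene"):
    p=np.load(n_+"0.npz")["p"];D=np.load(n_+"0.npz")["d"];hsv=cv2.cvtColor(p,cv2.COLOR_RGB2HSV)
    red=(cv2.inRange(hsv,(0,150,90),(6,255,255))|cv2.inRange(hsv,(174,150,90),(180,255,255)))
    XX=cloud(n_,D);k=(red>0)&(abs(XX[:,:,0]-.56)<.08)&(abs(XX[:,:,1]-.35)<.08)
    Q=XX[k];t=Q[Q[:,2]>Q[:,2].max()-.006];print(n_,"knob",len(Q),t.mean(0).round(4),Q[:,2].max())
    v,u=np.nonzero(k);print(onplane(n_,[[u.mean(),v.mean()]],.158).round(4))
    w=(cv2.inRange(hsv,(0,0,135),(180,60,255))>0)&(abs(XX[:,:,0]-.5)<.09)&(abs(XX[:,:,1]-.31)<.1)&(abs(XX[:,:,2]-.028)<.006)
    ct=max(cv2.findContours(w.astype(np.uint8),cv2.RETR_EXTERNAL,cv2.CHAIN_APPROX_NONE)[0],key=cv2.contourArea)
    print(n_,"outline",cv2.minAreaRect((onplane(n_,ct[:,0],.028)[:,:2]*1000).astype(np.float32)))
E
python3 m.py
```

```text
mat z 0.0001 0.0029
iv z hist (array([ 27,  70, 280, 152, 201,  98, 105,  26,  39,  25,   6,   0]), array([0.  , 0.01, 0.02, 0.03, 0.04, 0.05, 0.06, 0.07, 0.08, 0.09, 0.1 ,
       0.11, 0.12]))
((452.1771240234375, -228.6097412109375), (68.64533233642578, 442.3581848144531), 22.140962600708008)
anvil ((537.767578125, 334.940185546875), (217.5159454345703, 132.28155517578125), 56.86825942993164) 0.02761395453934466
top knob 63 [0.5504 0.3546 0.1609] 0.1645347137648967
[[0.55  0.355 0.158]]
top outline ((526.8663330078125, 319.4791259765625), (97.28998565673828, 49.35010528564453), 55.90178298950195)
scene knob 102 [0.5543 0.3557 0.1603] 0.1639539707292469
[[0.5531 0.3559 0.158 ]]
scene outline ((529.2861328125, 320.6065673828125), (99.28504180908203, 50.67510223388672), 55.73957061767578)
```

```bash
cat > r.py <<'E'
from h import *
f=np.load("top0.npz");p,d=f["p"],f["d"];X=cloud("top",d)
hsv=cv2.cvtColor(p,cv2.COLOR_RGB2HSV)
print([hsv[v,u].tolist() for u,v in((440,242),(421,251),(409,256),(389,258),(405,265))])
roi=np.zeros((400,640),bool);roi[225:282,378:455]=1
h,s_,v_=[hsv[:,:,i].astype(int) for i in range(3)]
iv=roi&(h<40)&(s_>40)
br=(iv&(v_<155)&(v_>95)).astype(np.uint8)
br=cv2.morphologyEx(br,cv2.MORPH_OPEN,np.ones((3,3)))
n,l,s,c=cv2.connectedComponentsWithStats(br,connectivity=4)
for i in range(1,n):
    if s[i,4]<12: continue
    P=X[l==i];g=P.mean(0);N=np.linalg.svd(P-g)[2][2];N*=np.sign(N[2])
    print(s[i,4],c[i].round(1),g.round(4),"normal",N.round(3),"zr",P[:,2].min().round(3),P[:,2].max().round(3))
P=X[iv];P=P[P[:,2]>.012]
w=np.column_stack([P[:,:2]*1000]).astype(np.float32);print(len(w),cv2.minAreaRect(w))
E
python3 r.py
```

```text
[[22, 69, 133], [23, 70, 132], [22, 70, 132], [24, 48, 133], [33, 47, 158]]
224 [437.6 243.4] [ 0.524  -0.4061  0.0828] normal [-0.888 -0.456  0.055] zr 0.015 1.355
111 [422.1 249.4] [ 0.5078 -0.3655  0.0431] normal [-0.444  0.81   0.382] zr 0.017 0.068
110 [409.7 253.9] [ 0.4917 -0.3207  0.0553] normal [-0.14  -0.966  0.215] zr 0.018 1.355
162 [395.1 259.7] [ 0.473  -0.2744  0.0457] normal [-0.888 -0.457  0.042] zr 0.006 1.355
887 ((453.10479736328125, -227.0989227294922), (66.09434509277344, 440.61956787109375), 21.82077980041504)
```

```bash
sed -i 's/^iv=roi&/iv=roi\&(d>.1)\&/' r.py; sed -i '1a from scipy.optimize import least_squares' r.py; cat >> r.py <<'E'
G=[]
for i in range(1,n):
    if s[i,4]<60: continue
    G.append(X[l==i])
print([len(g) for g in G])
cs=np.array([g.mean(0) for g in G]);dd=np.linalg.svd(cs[:,:2]-cs[:,:2].mean(0))[2][0];dd*=np.sign(dd[0]);print("axis yaw by fin centroids",np.degrees(np.arctan2(dd[1],dd[0])))
for yaw in (np.arctan2(dd[1],dd[0]),np.radians(-68)):
    xh=np.array([np.cos(yaw),np.sin(yaw),0]);yh=np.array([-xh[1],xh[0],0])
    b=xh*np.cos(np.radians(25))-np.array([0,0,1])*np.sin(np.radians(25))
    print("face offsets",[(np.median(g@b)/np.cos(np.radians(25))).round(4) for g in G],"y",[(g@yh).mean().round(4) for g in G], "yext",[((g@yh).min().round(3),(g@yh).max().round(3)) for g in G],"std",[(g@b).std().round(4) for g in G])
    R=P@yh; print("rack all y",np.percentile(R,[1,99]),"x",np.percentile(P@xh,[1,99]))
E
python3 r.py
```

```text
[[22, 69, 133], [23, 70, 132], [22, 70, 132], [24, 48, 133], [33, 47, 158]]
218 [437.7 243.4] [ 0.5263 -0.4134  0.06  ] normal [-0.329  0.834  0.443] zr 0.015 0.101
111 [422.1 249.4] [ 0.5078 -0.3655  0.0431] normal [-0.444  0.81   0.382] zr 0.017 0.068
109 [409.7 253.9] [ 0.4925 -0.3235  0.0433] normal [-0.212  0.907  0.364] zr 0.018 0.07
161 [395.1 259.7] [ 0.4734 -0.276   0.0375] normal [0.175 0.723 0.668] zr 0.006 0.07
880 ((499.291015625, -342.45135498046875), (66.09434509277344, 192.10923767089844), 21.82077980041504)
[218, 111, 109, 161]
axis yaw by fin centroids -69.0593300853833
face offsets [np.float64(0.5463), np.float64(0.5016), np.float64(0.457), np.float64(0.4141)] y [np.float64(0.3438), np.float64(0.3436), np.float64(0.3443), np.float64(0.3435)] yext [(np.float64(0.323), np.float64(0.364)), (np.float64(0.322), np.float64(0.363)), (np.float64(0.325), np.float64(0.365)), (np.float64(0.324), np.float64(0.363))] std [np.float64(0.0027), np.float64(0.005), np.float64(0.0052), np.float64(0.0114)]
rack all y [0.3116924 0.3747963] x [0.40381136 0.59257523]
face offsets [np.float64(0.5526), np.float64(0.5079), np.float64(0.4632), np.float64(0.4204)] y [np.float64(0.3331), np.float64(0.3339), np.float64(0.3354), np.float64(0.3356)] yext [(np.float64(0.313), np.float64(0.353)), (np.float64(0.312), np.float64(0.353)), (np.float64(0.316), np.float64(0.356)), (np.float64(0.316), np.float64(0.355))] std [np.float64(0.0027), np.float64(0.005), np.float64(0.0052), np.float64(0.0114)]
rack all y [0.3024983  0.36600762] x [0.40984669 0.59857747]
```

```bash
cat >> h.py <<'E'
YR=np.radians(-68.8); XH=np.array([np.cos(YR),np.sin(YR),0]); YH=np.array([-XH[1],XH[0],0]); ZH=np.array([0,0,1.])
T25=np.radians(25)
RC=.3425  # rack mid-line along YH (checked below)
OFF=[.5446,.5004,.4562,.4122]
SLOT=[XH*(o-.006/np.cos(T25)+.024*np.tan(T25))+YH*RC+ZH*.024 for o in OFF]
xs=-np.sin(T25)*XH-np.cos(T25)*ZH; zs=-np.cos(T25)*XH+np.sin(T25)*ZH
RST=np.column_stack([xs,np.cross(zs,xs),zs])           # standing module
def stand(i,lift=0,dx=0,dy=0):                         # module pose with foot at slot i raised along the slant
    foot=SLOT[i]-xs*lift+XH*dx+YH*dy
    return foot-RST@[.05,0,.006],RST
def flat(x,y,yaw,z=0):
    c,s=np.cos(yaw),np.sin(yaw); return np.array([x,y,z]),np.array([[c,-s,0],[s,c,0],[0,0,1.]])
GYAW=np.radians(56.2); GO=np.array([.5283,.3203]); GX=np.array([np.cos(GYAW),np.sin(GYAW)])
PHI=np.radians(28); LT=.1688; GRX=-.016
def tool(mod,sgn=1,phi=None,up=0):
    phi=PHI if phi is None else phi
    o,R=mod; z=np.array([np.sin(phi),0,-np.cos(phi)]); y=np.array([0,sgn,0.])
    Rt=R@np.column_stack([np.cross(y,z),y,z])
    c=np.array([GRX,0,.011*np.sin(phi)+.0015])
    return o+R@(c-LT*z)+ZH*up, Rt
E
python3 - <<'E'
from h import *
f=np.load("top0.npz");p,d=f["p"],f["d"];X=cloud("top",d)
exec(open("r.py").read().split("P=X[iv]")[0].split("import *")[-1].replace("print","(lambda *a:0)").replace("from scipy.optimize import least_squares",""))
b=XH*np.cos(T25)-ZH*np.sin(T25)
G=[X[l==i] for i in range(1,n) if s[i,4]>=60]
print([(np.median(g@b)/np.cos(T25)).round(4) for g in G],[np.median(g@YH).round(4) for g in G])
P=X[iv];P=P[P[:,2]>.03];print(np.percentile(P@YH,[1,99]).mean())
mods={"a":flat(.653,-.060,np.radians(-9.6)),"b":flat(.654,.142,np.radians(11.8)),"s":flat(.566,.0385,np.radians(-17))}
for ph in(15,28,40):
  for sg in(1,-1):
    P_={**{k:(tool(m,sg,np.radians(ph))) for k,m in mods.items()},**{f"slot{i}":tool(stand(i),sg,np.radians(ph)) for i in range(4)},**{f"slot{i}u":tool(stand(i,.08),sg,np.radians(ph)) for i in range(3)},"g":tool(flat(*GO,GYAW,.028),sg,np.radians(ph)),"gu":tool(flat(*GO,GYAW,.1),sg,np.radians(ph))}
    print(ph,sg)
    for k,v in P_.items():
        q=inverse_kinematics(*v); print("  ",k,v[0].round(3),None if q is None else np.round(q,2))
E
```

```text
[np.float64(0.5479), np.float64(0.5032), np.float64(0.4585), np.float64(0.4157)] [np.float64(0.3408), np.float64(0.3413), np.float64(0.3415), np.float64(0.3416)]
0.34102788803888556
15 1
   a [ 0.594 -0.05   0.167] [ 0.45  0.54 -0.55  1.82  0.53  0.65  1.02]
   b [0.596 0.13  0.167] [ 0.41  0.69 -0.9   1.77  0.82  0.78  0.91]
   s [0.509 0.056 0.167] [ 0.54  0.5  -0.9   2.02  0.84  0.73  0.41]
   slot0 [ 0.482 -0.295  0.192] [-0.68  0.85  1.25  2.12 -0.75  0.13 -1.87]
   slot1 [ 0.466 -0.254  0.192] [-0.83  0.91  1.35  2.19 -0.9   0.18 -1.79]
   slot2 [ 0.45  -0.213  0.192] [-0.95  0.86  1.36  2.25 -0.45  0.17 -2.27]
   slot3 [ 0.434 -0.172  0.192] [ 0.61  0.34 -0.64  2.25  1.5   0.98  2.38]
   slot0u [ 0.494 -0.327  0.264] [-0.67  0.76  1.36  2.03 -0.52  0.25 -1.97]
   slot1u [ 0.478 -0.285  0.264] [-0.79  0.68  1.37  2.1  -0.08  0.24 -2.41]
   slot2u [ 0.462 -0.244  0.264] [ 1.14  0.39 -1.07  2.1   1.5   1.03  2.68]
   g [0.495 0.271 0.195] [ 0.43  0.82 -1.29  1.86  0.93  0.92  1.35]
   gu [0.495 0.271 0.267] [ 0.44  0.65 -1.28  1.8   0.68  0.95  1.51]
15 -1
   a [ 0.594 -0.05   0.
[... 3640 characters left out ...]
s [0.447 0.075 0.138] None
   slot0 [ 0.501 -0.345  0.238] [ 0.64  0.39 -0.22  1.8   0.59  0.71  0.42]
   slot1 [ 0.485 -0.304  0.238] [ 0.64  0.33 -0.27  1.89  0.63  0.72  0.32]
   slot2 [ 0.469 -0.263  0.238] [ 0.62  0.28 -0.32  1.97  0.65  0.73  0.24]
   slot3 [ 0.453 -0.222  0.238] [ 0.59  0.22 -0.36  2.04  0.66  0.74  0.16]
   slot0u [ 0.514 -0.377  0.31 ] [ 0.68  0.36 -0.23  1.66  0.49  0.84  0.58]
   slot1u [ 0.498 -0.336  0.31 ] [ 0.66  0.29 -0.24  1.75  0.5   0.84  0.51]
   slot2u [ 0.482 -0.295  0.31 ] [ 0.64  0.23 -0.28  1.84  0.52  0.84  0.44]
   g [0.459 0.217 0.166] [ 0.15  0.38 -0.58  2.19 -1.29  0.21  0.3 ]
   gu [0.459 0.217 0.238] [ 0.18  0.22 -0.59  2.15 -0.88  0.34 -0.19]
```

```bash
sed -i 's/^OFF=.*/OFF=[.5476,.5033,.4590,.4150]/; s/^RC=.3425/RC=.3420/; s/^PHI=np.radians(28)/PHI=np.radians(20)/' h.py
cat >> h.py <<'E'
SG=-1
def st(tag):
    print(tag,"t",round(get_clock(),1),"F",np.round(get_contact_force(),1),"open",round(get_opening(),4),"grip",round(get_grip_force(),1),flush=True)
def pick(mod):
    grip(.085)
    movep(*tool(mod,SG,up=.10)); movel(*tool(mod,SG,up=.0),v=.12); st("down")
    grip(.03); st("gripped"); hold(.2)
    movel(*tool(mod,SG,up=.15),v=.2); st("lifted")
DX=-.0026
def insert(i):
    movep(*tool(stand(i,.13,DX),SG)); movel(*tool(stand(i,.03,DX),SG),v=.15); st("pre")
    f0=get_contact_force()
    for l in np.arange(.024,-.0121,-.003):
        movel(*tool(stand(i,l,DX),SG),v=.04); f=get_contact_force()-f0
        print(round(l,3),f.round(1))
        if np.linalg.norm(f)>7: break
    st("seated")
    return l
def release(i,l):
    grip(.085); hold(.3); st("open")
    p,R=tool(stand(i,l,DX),SG)
    movel(p-R[:,2]*.10,v=.15); movel(get_tool_pos()+ZH*.08,v=.2)
def snap(n,name,box=None,k=1):
    p,d=capture(n); np.savez(name+".npz",p=p,d=d)
    q=p if box is None else p[box[1]:box[3],box[0]:box[2]]
    cv2.imwrite(f"pics/{name}.png",cv2.resize(q,None,fx=k,fy=k,interpolation=cv2.INTER_CUBIC)[:,:,::-1]); return p,d
E
python3 - <<'E'
from h import *
for v in [tool(stand(i,l),SG) for i in range(3) for l in(.13,.03,-.012)]: print(inverse_kinematics(*v) is not None,end=" ")
pick(flat(.657,-.0595,np.radians(-9.6)))
movep(*tool(stand(0,.13,DX),SG)); st("over")
snap("scene","s1",(150,80,350,230),4)
E
```

```text
True True True True True True True True True down t 3.5 F [ 0.6 -0.5  0.4] open 0.0849 grip 0.0
gripped t 4.0 F [-2.1 -0.1  6.4] open 0.0482 grip 62.0
lifted t 5.1 F [-0.5  0.3 -2.1] open 0.048 grip 61.9
over t 6.8 F [ 0.  -0.2 -1.8] open 0.0482 grip 61.9
```

View pics/s1.png

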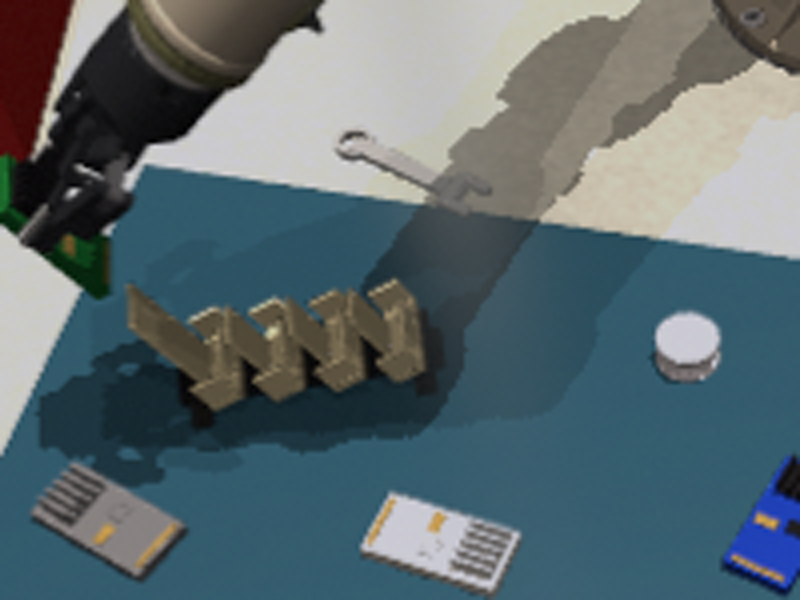

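s1 shows the green module held at crop pixel (60,230), tilted bare end down, above and behind the slot-0 fin. The rack is at (280,345). Next is the insertion, monitoring force.

```bash
sed -i 's/np.sin(phi)+.0015\]/np.sin(phi)+.0025]/' h.py; python3 - <<'E'
from h import *
# this grasp was made with the 1.5 mm offset: shift back for it
import h
_t=h.tool
def t2(mod,sgn=1,phi=None,up=0):
    p,R=_t(mod,sgn,phi,up); return p-mod[1][:,2]*.001,R
h.tool=t2
l=h.insert(0)
h.snap("top","t2",(365,200,465,275),5); h.snap("scene","s2",(150,110,270,200),4)
a=cv2.imread("pics/t2.png");b=cv2.imread("pics/s2.png");c=np.zeros((735,500,3),np.uint8);c[:375,:500]=a;c[375:,:480]=b;cv2.imwrite("pics/c3.png",cv2.resize(c,None,fx=.8,fy=.8));print(l)
E
```

```text
pre t 7.9 F [ 0.7 -0.4 -1.4] open 0.048 grip 61.9
0.024 [-0.6 -0.   0.3]
0.021 [-0.2  0.5  0.2]
0.018 [0.4 0.9 0.2]
0.015 [-0.9  0.9  0.8]
0.012 [-1.2  0.6  0.5]
0.009 [-0.5  0.6 -0.3]
0.006 [-0.2  0.2  0.1]
0.003 [-1.   0.3 -0.1]
0.0 [-0.9 -1.4  6.6]
-0.003 [-1.4 -2.7 14.9]
seated t 10.4 F [-0.7 -3.1 13.5] open 0.0483 grip 62.7
-0.0029999999999999923
```

View pics/c3.png

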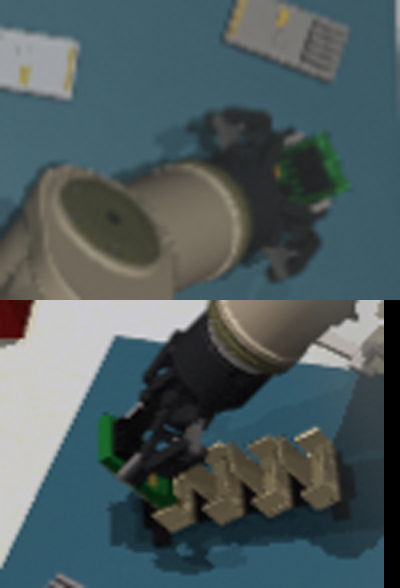

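c3 shows the module in slot 0 against the tall fin (lower half, around (140,460)). Contact came at the floor depth I expected, so it is seated. I'll release it and move on to the second green.

```bash
python3 - <<'E'
from h import *
release(0,-.003)
pick(flat(.656,.1425,np.radians(12)))
snap("top","t3",(365,200,465,275),5); snap("scene","s3",(150,110,270,200),4)
for n in("top","scene"):
    p=np.load(("t3" if n=="top" else "s3")+".npz")["p"]
    print([(uv.round(),cv2.minAreaRect((w*1000).astype(np.float32))) for a,uv,w in modules(n,p,"blue") if a<900])
a=cv2.imread("pics/t3.png");b=cv2.imread("pics/s3.png");c=np.zeros((735,500,3),np.uint8);c[:375,:500]=a;c[375:,:480]=b;cv2.imwrite("pics/c4.png",cv2.resize(c,None,fx=.8,fy=.8))
E
```

```text
open t 11.3 F [-0.8 -1.2 -0.2] open 0.085 grip 0.0
down t 15.7 F [ 0.4  0.4 -0.2] open 0.0848 grip 0.0
gripped t 16.1 F [-2.8 -0.7  5.8] open 0.0478 grip 61.7
lifted t 17.2 F [-0.4  0.8 -2.4] open 0.048 grip 61.9
[(array([300., 233.]), ((564.3732299804688, 38.470848083496094), (49.27950668334961, 97.34455108642578), 72.7462158203125))]
[(array([346., 210.]), ((571.7025146484375, 39.066932678222656), (53.1176643371582, 106.99271392822266), 73.19854736328125))]
```

View pics/c4.png

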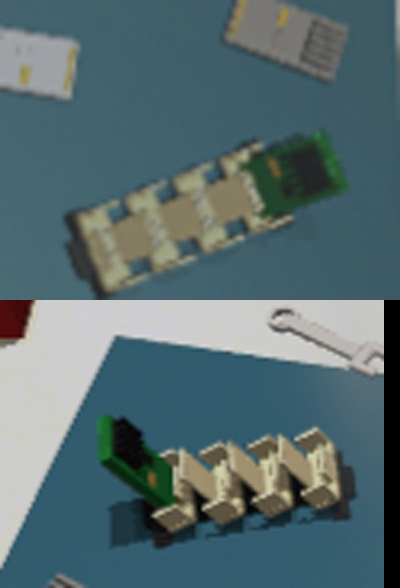

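c4: the first module stands in slot 0, centred and leaning against the tall fin, heat sink on the upper side. The blue module hasn't moved. Next is slot 1.

```bash
python3 - <<'E'
from h import *
l=insert(1); release(1,l)
movep(*tool(flat(.566,.0385,np.radians(-17)),SG,up=.25))
snap("top","t4",(365,200,465,275),5); snap("scene","s4",(150,110,270,200),4)
pn=np.load("s4.npz")["p"]
print([(uv.round(),cv2.minAreaRect((w*1000).astype(np.float32))) for a,uv,w in modules("scene",pn,"blue") if a<900])
a=cv2.imread("pics/t4.png");b=cv2.imread("pics/s4.png");c=np.zeros((735,500,3),np.uint8);c[:375,:500]=a;c[375:,:480]=b;cv2.imwrite("pics/c5.png",cv2.resize(c,None,fx=.8,fy=.8));print(l)
E
```

```text
pre t 20.2 F [-0.7 -0.5 -0. ] open 0.048 grip 61.9
0.024 [ 0.6  1.5 -1. ]
0.021 [-0.1 -0.  -1.6]
0.018 [ 1.   0.1 -1.7]
0.015 [-0.2  0.2 -0.9]
0.012 [ 0.8  0.7 -2.5]
0.009 [ 1.1 -0.4 -1.4]
0.006 [ 0.6  0.4 -0.5]
0.003 [-0.1  0.3 -1.5]
0.0 [ 1.6 -1.4  5.7]
-0.003 [-0.2 -3.  14.2]
seated t 22.7 F [-0.9 -3.5 14.2] open 0.0481 grip 62.8
open t 23.5 F [ 0.3 -0.1 -0.4] open 0.0851 grip 0.0
[(array([347., 210.]), ((571.7472534179688, 38.94005584716797), (53.75371170043945, 104.90107727050781), 73.64598083496094))]
-0.0029999999999999923
```

View pics/c5.png

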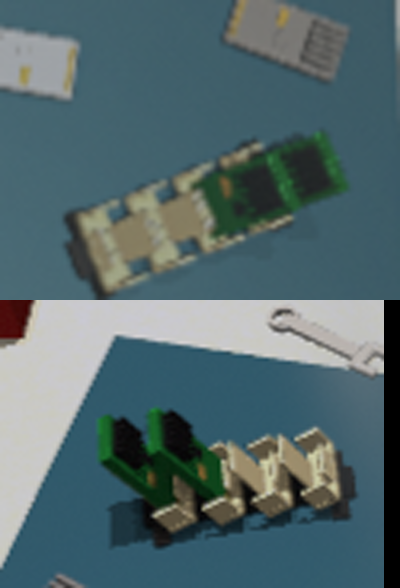

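c5: both greens are seated in slots 0 and 1 and the blue is still in place. Now the blue goes onto the gauge.

```bash
cat >> h.py <<'E'
def gpose(x,z): 
    c=GO+GX*x; return flat(*c,GYAW,.028+z)
E
python3 - <<'E'
from h import *
for v in [(-.065,.1),(-.065,.01),(0,.01),(0,-.002)]: assert inverse_kinematics(*tool(gpose(*v),SG)) is not None,v
pick(flat(.567,.0385,np.radians(-17)))
movep(*tool(gpose(-.065,.10),SG)); movel(*tool(gpose(-.065,.010),SG),v=.15); st("behind")
movel(*tool(gpose(0,.010),SG),v=.08); f0=get_contact_force(); st("in")
for z in (.006,.004,.003,.002,.001,0,-.001):
    movel(*tool(gpose(0,z),SG),v=.04); f=get_contact_force()-f0; print(z,f.round(1))
    if f[2]>4: break
grip(.085); hold(.2); st("open")
p,R=get_tool_pos(),get_ee_rot()
movel(p-R[:,2]*.09,v=.15); movep(np.array([.40,.10,.40]),R)
snap("top","t6",(165,190,255,280),4); snap("scene","s6",(405,160,525,270),4)
a=cv2.imread("pics/t6.png");b=cv2.imread("pics/s6.png");c=np.zeros((440,840,3),np.uint8);c[:360,:360]=a;c[:,360:]=b;cv2.imwrite("pics/c6.png",cv2.resize(c,None,fx=.95,fy=.95))
for n in("top","scene"):
    p=np.load(("t6" if n=="top" else "s6")+".npz")["p"]
    print(n,[(uv.round(),cv2.minAreaRect((w*1000).astype(np.float32))) for a,uv,w in modules(n,p,"blue",.04) if a<900])
E
```

```text
down t 28.6 F [-0.1  0.5  0.1] open 0.085 grip 0.0
gripped t 29.1 F [-4.9 -0.2  8.9] open 0.0478 grip 60.4
lifted t 30.2 F [ 0.4 -0.6 -1.8] open 0.0478 grip 62.0
behind t 32.2 F [-0.5  0.3 -1.7] open 0.0479 grip 62.0
in t 33.1 F [-1.   1.3 -1.7] open 0.048 grip 62.0
0.006 [ 1.3 -1.6  0.5]
0.004 [ 1.3 -1.8  0.7]
0.003 [ 0.9 -0.4 -0.7]
0.002 [ 1.2 -1.4  0.2]
0.001 [ 1.8 -1.5  1.1]
0 [-5.5 -6.9 14.2]
open t 35.3 F [-0.4  0.6  0.3] open 0.0848 grip 0.0
top [(array([215., 241.]), ((525.920166015625, 317.3706359863281), (97.14826202392578, 49.40575408935547), 55.441993713378906))]
scene [(array([451., 210.]), ((533.5115966796875, 318.8091125488281), (101.19940185546875, 56.93279266357422), 56.33145523071289))]
```

View pics/c6.png

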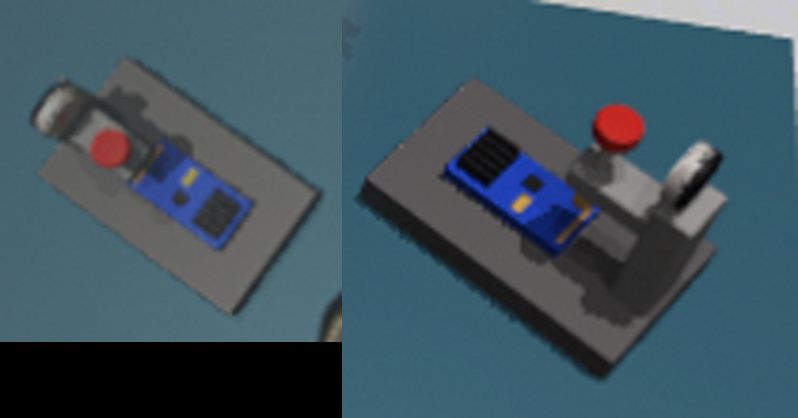

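c6: the blue lies flat on the outline with its gold end under the foot, and the gripper has let go. Next I'll push the knob.

```bash
python3 - <<'E'
from h import *
K=np.array([.5518,.3553]); y=np.array([-GX[1],GX[0],0])*SG; z=-ZH; R=np.column_stack([np.cross(y,z),y,z])
P=lambda t:np.array([*K,t+.173])
assert inverse_kinematics(P(.13),R) is not None
grip(0.0); movep(P(.23),R); movel(P(.168),v=.12); f0=get_contact_force(); st("above")
t=.160
while t>.118:
    movel(P(t),v=.08); f=get_contact_force()-f0; print(round(t,4),f.round(1))
    if f[2]>16: break
    t-=.004 if t>.140 else .0015
st("pressed"); hold(.6); print((get_contact_force()-f0).round(1)); p,d=capture("scene"); np.savez("s7.npz",p=p,d=d); hold(.7); print((get_contact_force()-f0).round(1))
movel(P(.20),v=.12); movel(P(.25),v=.2); st("up"); movep(np.array([.40,.10,.40]),R); hold(.3)
q,_=snap("scene","s8"); T,_=snap("top","t8")
c=np.hstack([cv2.resize(x[160:270,405:525],None,fx=3.3,fy=3.3,interpolation=cv2.INTER_CUBIC) for x in(p,q)]);cv2.imwrite("pics/c7.png",c[:,:,::-1])
for n,p in(("top",T),("scene",q)):
    print(n,[(uv.round(),cv2.minAreaRect((w*1000).astype(np.float32))) for a,uv,w in modules(n,p,"blue",.04) if a<900])
E
```

```text
above t 39.5 F [-0.5 -0.   0.1] open 0.0003 grip 0.0
0.16 [0.4 0.3 2.2]
0.156 [1.6 0.9 1.8]
0.152 [1.  0.8 2.9]
0.148 [1.1 0.2 3. ]
0.144 [1.  0.2 3.1]
0.14 [0.9 1.2 3.6]
0.1385 [ 1.2 -0.2  4.4]
0.137 [0.9 0.5 3.8]
0.1355 [0.8 0.7 3.7]
0.134 [1.3 0.8 3.8]
0.1325 [-0.8 -0.9 10.8]
0.131 [-4.6 -5.2 19. ]
pressed t 42.5 F [-5.1 -5.3 19.1] open 0.0004 grip 9.7
[-4.  -4.8 18.8]
[-4.1 -4.6 19.1]
up t 45.0 F [ 0.1  0.6 -0.2] open 0.0003 grip 0.0
top [(array([215., 241.]), ((525.920166015625, 317.3706359863281), (97.14826202392578, 49.40575408935547), 55.441993713378906))]
scene [(array([451., 210.]), ((533.5115966796875, 318.8091125488281), (101.19940185546875, 56.93279266357422), 56.33145523071289))]
```

View pics/c7.png

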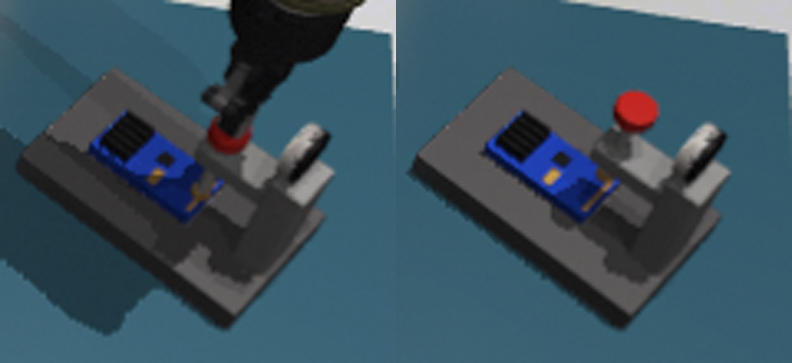

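c7: left, the knob pressed with the foot on the plate at 19 N for over a second. Right, the slide is back up and the sample hasn't moved. Now the blue goes to slot 2.

```bash
python3 - <<'E'
from h import *
grip(.085)
p,R=tool(gpose(0,0),SG)
movep(p-R[:,2]*.10,R); movel(p,v=.12); st("down"); grip(.03); hold(.2); st("gripped")
movel(*tool(gpose(0,.008),SG),v=.06); movel(*tool(gpose(-.075,.008),SG),v=.1); movel(*tool(gpose(-.075,.13),SG),v=.2); st("lifted")
l=insert(2); release(2,l)
movep(np.array([.40,.15,.40]),R); hold(.5); st("end")
T,_=snap("top","t9"); S,_=snap("scene","s9")
a=cv2.resize(T[200:275,365:465],None,fx=4,fy=4);b=cv2.resize(S[110:200,150:270],None,fx=3.3,fy=3.3)
c=np.zeros((300,800,3),np.uint8);c[:,:400]=a;c[:b.shape[0],400:400+b.shape[1]]=b
cv2.imwrite("pics/c8.png",np.vstack([c,cv2.resize(T[150:290,150:470],(686,300))[:, :686] if 0 else cv2.resize(T[150:290,150:470],(800,300))])[:,:,::-1]);print(l)
E
```

```text
down t 49.2 F [ 0.3 -0.6 -1.1] open 0.0851 grip 0.0
gripped t 49.8 F [-2.2 -4.   7.8] open 0.048 grip 61.1
lifted t 51.8 F [-0.2  0.1 -1.7] open 0.0483 grip 62.1
pre t 54.8 F [-0.6 -0.2 -1.1] open 0.0478 grip 62.1
0.024 [ 0.9 -0.8 -0.3]
0.021 [ 0.8 -0.1 -1.4]
0.018 [ 1.4  0.2 -0.6]
0.015 [ 0.3  0.7 -0.6]
0.012 [ 1.1  0.9 -0.3]
0.009 [ 0.9 -1.  -0.4]
0.006 [ 0.7 -1.  -0.6]
0.003 [ 1.5 -0.3 -0.8]
0.0 [ 1.1 -1.3  0.1]
-0.003 [ 0.1 -3.3 10.3]
seated t 57.3 F [-0.5 -3.5  9.2] open 0.0477 grip 62.8
open t 58.1 F [-0.8 -0.3 -0.5] open 0.0849 grip 0.0
end t 61.6 F [ 0.5  0.1 -0.1] open 0.085 grip 0.0
-0.0029999999999999923
```

View pics/c8.png

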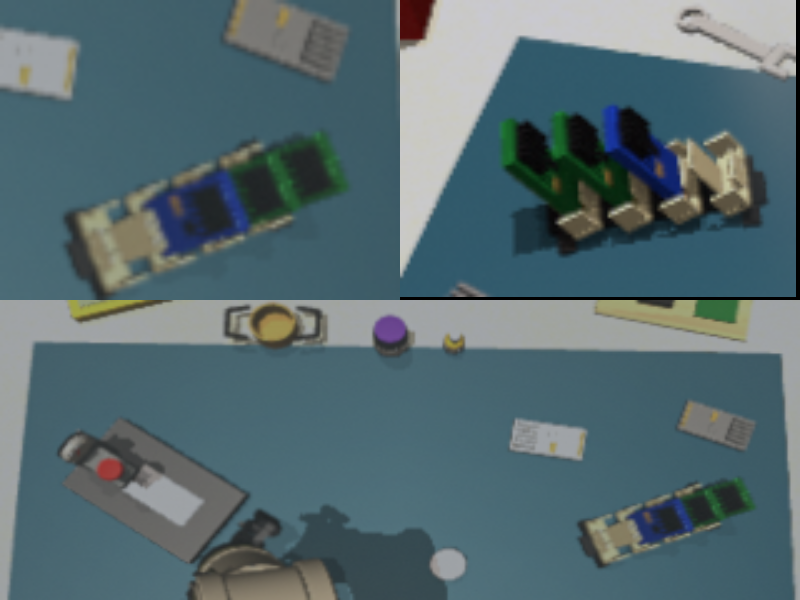

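c8: both greens and the blue stand parallel and centred in slots 0 to 2. The jar and the flux bottle are upright and the gripper is clear of everything.

```bash
python3 -c "
from plant import *
print(sign_off())"
```

```text
the job is handed in; nothing more can be done
None
```

The job is done and handed in: the two green modules on the bench stand in slots 0 and 1; the blue sample was pressed on the gauge at about 19 N for over a second and now stands in slot 2, with the flux bottle and jar still upright.

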